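# Spin the bead-filling turntable and brake it with the open jar under the funnel

### The job

Bring the one open, empty jar round to be filled: flick the turntable's rim with a fingertip so that it spins freely by itself, then, as the open jar comes round to the funnel still turning, brake the rim with a fingertip so that it stops with the jar's mouth centred under the funnel's spout (put a miss right with another flick or a nudge on the rim). Then take the finger away. Touch nothing but the turntable's disc: grasp and lift nothing, and keep off all the jars, the funnel stand and the loose things on the bench.

Things in the scene. Friction and masses are not known exactly. Their poses are not given: they have to be found in the camera images.
- turntable (a joint): Angle of the turntable about its vertical axis, rad, 0 at the start, growing counter-clockwise seen from above, no end stops. A birch-plywood disc 320 mm across and 12 mm thick with eight jars riding on it, about 1.2 kg, 0.013 kg m2, on a free ball bearing: it turns either way; left alone it loses 0.2 to 0.3 rad/s of speed each second.
- hub (a point): Centre of the disc's flat top face, on its axis, 36 mm above the bench; does not move. The top's outer 38 mm is bare flat rim, the place for a fingertip: pressed on it with a few newtons and swept along, a fingertip drags the disc with it (slipping outward off the edge lets it run on); pressed on it at rest it stops the disc almost at once.
- jar_mouth (a point): Centre of the mouth of the open jar, the only one without a lid: clear, empty, loose (40 g), 52 mm across (46 inside), 38 mm tall, upright in its seat with 1.5 mm of play, riding round on the disc 90 mm from the axis. Mouth 74 mm above the bench. Starts 125 to 235 degrees round from the funnel.
- seat (a point): Point on the disc's top face at the centre of the open jar's seat, 90 mm from the axis; turns with the disc. Eight black seat rings (62 mm across, 6 mm high) lie evenly round the disc on a circle of 90 mm radius.
- spout (a point): Centre of the lower end of the funnel's spout (13 mm across), pointing straight down, 89 mm above the bench and 90 mm from the turntable's axis, so that the jars pass 8 mm or more beneath it. The aluminium funnel widens above it to 90 mm across at 181 mm above the bench. It is fixed.
- stand: The fixed filling stand that carries the bearing and the funnel; origin on the bench on the turntable's axis, its x axis points from there to the funnel and on to the upright post (12 mm across, 190 mm from the axis, 223 mm tall) whose side arm, 155 mm above the bench, holds the funnel. The funnel and post are always in the half of the turntable away from the robot.
- lid: Loose aluminium jar lid lying on the bench beside the turntable, 54 mm across, 12 mm high; origin under its centre. To be left alone.
- reel: Loose white thread reel standing on the bench beside the turntable, 64 mm across, 52 mm tall; origin under its centre. To be left alone.
- beadbox: Loose flat clear box of beads on the bench beside the turntable, 94 x 69 x 30 mm; origin under its centre. To be left alone.
- filled: The seven filled jars, fixed in the other seats and turning with the disc: clear, full of beads, with flat aluminium lids 54 mm across, tops 45 mm above the disc's top face. Origin on the axis at the disc's underside, its x axis points to the open jar's seat. Not to be touched.
There are look-alikes about, which are no part of the job. What is shaped like the part that bears jar_mouth but red is not meant.

How it is judged:
On the way, in this order (a step that is already met when the one before it is completed fails the run):
1. the flicked turntable spins freely (over 0.5 rad/s) with no finger on it, the open jar not yet near the funnel, for 0.2 s ((velocity of joint turntable above 0.5 rad/s or velocity of joint turntable below -0.5 rad/s) and contact force between the fingers and turntable below 0.05 N and horizontal distance between jar_mouth and spout above 0.05 m), for 0.2 s.
2. still untouched and turning (over 0.05 rad/s), the open jar comes within 45 mm of the spout ((velocity of joint turntable above 0.05 rad/s or velocity of joint turntable below -0.05 rad/s) and contact force between the fingers and turntable below 0.05 N and horizontal distance between jar_mouth and spout below 0.045 m).
3. the turntable is held still by a finger on it, the jar's mouth within 12 mm of centred under the spout (velocity of joint turntable between -0.05 and 0.05 rad/s and contact force between the fingers and turntable above 0.3 N and horizontal distance between jar_mouth and spout below 0.012 m), for 0.15 s.
At the end, for the whole second after the job is handed in: the turntable is at rest with the open jar upright in its seat, the centre of its mouth within 12 mm (seen from above) of the spout's axis (horizontal distance between jar_mouth and spout below 0.012 m and velocity of joint turntable between -0.03 and 0.03 rad/s and distance between seat and jar_mouth below 0.042 m and angle between jar_mouth's own z axis and vertical below 0.1 rad); the robot touches nothing.
It fails at once if the open jar is lifted, tipped or knocked out of its seat (horizontal distance between seat and jar_mouth above 0.012 m or distance between seat and jar_mouth above 0.046 m or angle between jar_mouth's own z axis and vertical above 0.25 rad).
It fails at once if the fingers push or grasp a jar (contact force between the fingers and filled above 1 N or contact force between the fingers and jar above 1 N).
It fails at once if the robot pushes against the funnel stand (contact force between any of the arm, the fingers and stand above 2 N).
It fails at once if the lid, the reel or the bead box is moved or lifted (distance of any of lid, reel, beadbox from where it was at the start of the episode above 0.015 m).
It also fails if it takes over 48 s, if anything falls off the work surface, if the arm or the gripper's body presses on something with over 40 N, if the wrist force passes 120 N, or if a joint passes its speed limit or range.

### The arm

A 6-joint arm with a two-finger parallel gripper is mounted at the origin on the work surface. World frame = base frame: x ahead of the robot, y to its left, z up, the work surface at z = 0. Lengths are in m, angles in rad, forces in N, time in s.
With the tool pointing down it reaches from about 0.225 to 0.875 m from the base axis. Payload 3.4 kg.
Tool frame: the origin (TCP) lies at the very end of the fingers, on their centre line; the grasp point (between the pads) lies 19 mm behind it; z points along the fingers, y is the direction in which the jaws open and shut (so a half turn about z gives the same grasp; the last joint's range is limited). The gripper opens to 85 mm and grips with 20 to 120 N. Pads are 22 mm wide; open, the fingers measure 114 mm over their backs; the gripper's body (76 mm by 85 mm) begins 54 mm behind the grasp point. The pads swing forward as they close: fully open they stand 13 mm farther back than shut.
Start: joints at [-1.299, 0.276, 1.505, -0, 1.361, -0.121], TCP at [0.22, -0.531, 0.231] pointing down, gripper open.
Joint ranges: [-2.89, 2.89], [-0.75, 2.08], [0.22, 2.7], [-1.18, 4.32], [0.11, 2.71], [-2.7, 2.7]. Speed limits (rad/s): [2.57, 2.57, 3.14, 3.14, 3.14, 3.14].

### API

Orientations are given as a unit quaternion [w, x, y, z].
In Python, from rig import get_state, get_image, camera_model, sign_off gives the robot as it stands. The module is installed in compiled form; this text tells all that it offers.
- The arm moves only by the tool drive_tool, never from a script. Its argument "motion" is text: rows parted by semicolons, each of 7 numbers parted by spaces: the turn, a rotation vector about the tool's x, y, z in degrees, then the shift along the tool's x, y, z in m, then the opening in per cent of the stroke, from 0 (shut) to 100 (fully open). In form: wx wy wz tx ty tz hand; .... A call has 1 to 12 rows; each row shifts and turns the pose as measured when the row begins, along the tool's axes as they then stand; what a row does not reach is not made up. A row lasts 1/8 s, in which the tool goes at most 62.5 mm and 10.7 degrees, less where a joint would pass 70% of its speed; a pose out of reach is approached as far as the arm can. A call is refused whole if a number of a shift passes 0.0625 or a number of a turn 10.7, either way. A call with a gripper value outside its range is refused whole. The fingers move at their own pace and stop on an object; "newtons" is the grip in N (left out, the last holds). Time passes only in rows, so rows that do not move let the fingers close. It gives the time, the measured TCP pose, the force and the opening at its end, in the units of the state.
- get_state(): the state, without advancing time (a new reading comes with each control period).
- get_image(name): name is "scene" or "top" or "wrist"; returns (picture, depth): 400x640x3 uint8, red, green, blue; 400x640 float32, m along the optical axis (not along the pixel's ray), 0 where there is no reading.
- camera_model(name): a dict with "camera_matrix" (3x3 intrinsics, pixels), "cam_to_world" (4x4, takes a point from camera to world coordinates); the wrist camera has in their place "T_tool_cam" (4x4, takes a point from camera to tool coordinates, whose origin is the TCP and whose axes are the flange's). Camera axes: x right, y up, looking along -z (the intrinsics and any distortion apply to the point x, -y, -z); pixel columns grow to the right and rows downward; lengths in m; the calibration is good to about 2 mm. A picture is of the moment at which its call begins: read the wrist's pose just before it. camera_model takes no time and is no camera call.
- sign_off(): hands the job in, once; it reports no verdict.
The state is a dict: "clock": time; "qpos": joint angles; "qd": joint speeds; "effort": joint torques, N m; "position": TCP position; "ee_rot": TCP orientation; "contact_force": force on the tool from outside, world axes, zero at the start; "moment": the same for the moment, N m; "width": finger opening in m.
Only numpy, scipy, OpenCV 4.12 (cv2) and the standard library are available. Lean on these libraries where they do the work, as an engineer would, in place of code of your own. Each camera call takes 0.05 s, during which the arm holds its last target.

## Working session

There is one attempt and no reset: what is moved stays moved. The work goes in short steps, Python scripts to look and compute and a tool call to move; the robot and the scene stay as the last step left them, time stands still between calls to the robot, and variables do not carry over. Pictures are saved under pics/ and viewed, and the job is handed in when it is done.

Besides the shell and the picture viewer there is one more tool, called as a command line: name --argument value ..., lists and objects as JSON in quotes. drive_tool: Moves the arm, as the interface text tells. Its arguments: {"type":"object","properties":{"motion":{"type":"string"},"newtons":{"type":"number"}},"required":["motion"]}

```bash
mkdir -p pics; cat > h.py <<'E'
import numpy as np, cv2, json
from rig import *
def save(n,name,**k):
    im,d=get_image(n); cv2.imwrite(f'pics/{name}.png',im[:,:,::-1]); np.savez(f'pics/{name}.npz',im=im,d=d); return im,d
def ray(n,u,v):
    c=camera_model(n);K=np.array(c['camera_matrix']);T=np.array(c['cam_to_world'])
    p=np.linalg.solve(K,[u,v,1.]);r=T[:3,:3]@[p[0],-p[1],-p[2]];return T[:3,3],r
def onz(n,u,v,z):
    o,r=ray(n,u,v);return o+r*(z-o[2])/r[2]
def proj(n,P):
    c=camera_model(n);K=np.array(c['camera_matrix']);T=np.array(c['cam_to_world'])
    q=T[:3,:3].T@(np.array(P)-T[:3,3]);p=K@[q[0],-q[1],-q[2]];return p[:2]/p[2]
E
python3 - <<'E'
from h import *
for n in('scene','top'):
    save(n,n+'0'); print(n,camera_model(n))
print(get_state())
E
```

```text
scene {'camera_matrix': array([[461.0797485 ,   0.        , 320.29304232],
       [  0.        , 461.0797485 , 202.28582141],
       [  0.        ,   0.        ,   1.        ]]), 'cam_to_world': array([[ 0.79360376, -0.39262702,  0.46479791,  1.02115761],
       [ 0.60843096,  0.51487566, -0.60391623, -0.71087842],
       [-0.0021993 ,  0.76206763,  0.6474937 ,  0.80229363],
       [ 0.        ,  0.        ,  0.        ,  1.        ]])}
top {'camera_matrix': array([[488.97296092,   0.        , 321.79730586],
       [  0.        , 488.97296092, 198.60163787],
       [  0.        ,   0.        ,   1.        ]]), 'cam_to_world': array([[ 0.02317848,  0.99503905, -0.09674734,  0.38297246],
       [-0.99972614,  0.0227572 , -0.0054557 , -0.04001549],
       [-0.00322694,  0.09684729,  0.99529402,  1.36073478],
       [ 0.        ,  0.        ,  0.        ,  1.        ]])}
{'clock': 0.1, 'qpos': array([-1.29894117e+00,  2.76523143e-01,  1.50600629e+00, -1.23715156e-05,
        1.36068806e+00, -1.20985141e-01]), 'qd': array([-0.0015817 , -0.00225105, -0.00207716, -0.00068939,  0.00058228,
       -0.00065575]), 'effort': array([ 1.65435926e-03, -4.17699373e+01, -2.46402651e+01, -1.35877021e-04,
        5.73945974e-03, -2.75141254e-06]), 'position': array([ 0.21999044, -0.53074686,  0.23053121]), 'ee_rot': array([-8.09649123e-04,  9.80770926e-01,  1.95160779e-01, -6.72579258e-05]), 'contact_force': array([1.12046025, 0.76852782, 0.05417703]), 'moment': array([-0.05797755,  0.06335476,  0.02258331]), 'width': 0.0853224919357092}
```

View pics/scene0.png

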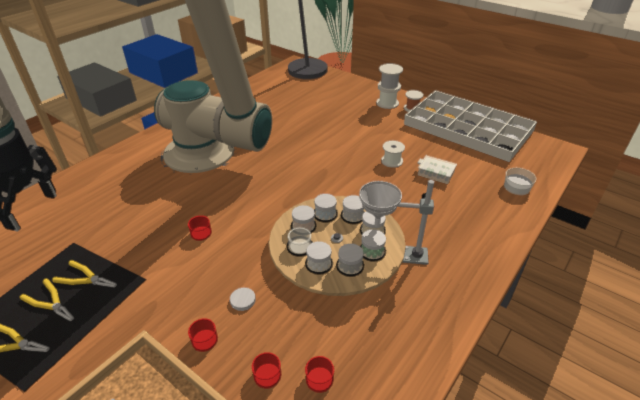

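View pics/top0.png

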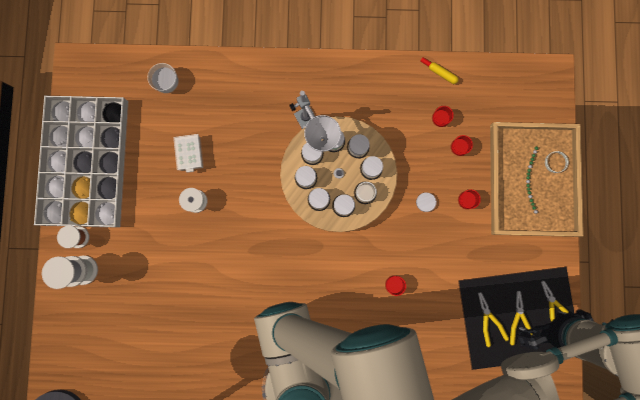

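The turntable is centred near (339,173) in top. The open jar has no lid and sits at about (366,192) in top and (299,241) in scene. The red cups on the bench are look-alikes. I'll confirm this with enlarged crops.

```bash
python3 - <<'E'
from h import *
a=cv2.imread('pics/top0.png')[85:240,265:415]; b=cv2.imread('pics/scene0.png')[160:310,255:445]
cv2.imwrite('pics/c1.png',cv2.resize(a,None,fx=3.8,fy=3.8,interpolation=2)); cv2.imwrite('pics/c2.png',cv2.resize(b,None,fx=4,fy=4,interpolation=2))
# disc outline by colour in top
im=cv2.imread('pics/top0.png');hsv=cv2.cvtColor(im,cv2.COLOR_BGR2HSV)
for p in [(290,160),(385,205),(250,173),(339,225)]: print(p,hsv[p[1],p[0]])
d=np.load('pics/top0.npz')['d']; 
c=camera_model('top');K=c['camera_matrix'];T=c['cam_to_world']
v,u=np.mgrid[:400,:640];X=(u-K[0,2])/K[0,0]*d;Y=(v-K[1,2])/K[1,1]*d
P=np.stack([X,-Y,-d],-1)@T[:3,:3].T+T[:3,3]
z=P[...,2]; roi=np.zeros(z.shape,bool);roi[100:245,270:410]=1
m=roi&(z>.03)&(z<.042)
print(m.sum(),np.median(z[m]))
cs,_=cv2.findContours(m.astype(np.uint8),0,1);cc=max(cs,key=cv2.contourArea)[:,0]
pts=np.array([onz('top',*q,.036)[:2] for q in cc])
r0=np.median(pts,0)
A=np.c_[2*pts,np.ones(len(pts))]
k=np.ones(len(pts),bool)
for i in range(6):
    s=np.linalg.lstsq(A[k],(pts[k]**2).sum(1),rcond=None)[0];R=np.sqrt(s[2]+s[0]**2+s[1]**2)
    e=np.hypot(*(pts-s[:2]).T)-R;k=abs(e)<max(.003,1.5*np.std(e[k]))
print('hub',s[:2],R,k.sum(),len(k))
np.save('pics/topP.npy',P)
E
```

```text
(290, 160) [ 16 118 207]
(385, 205) [ 16 119 203]
(250, 173) [ 13 171 158]
(339, 225) [ 16 120 198]
6911 0.03609533275822896
hub [ 0.58300081 -0.0753228 ] 0.15769156167633638 303 425
```

View pics/c1.png

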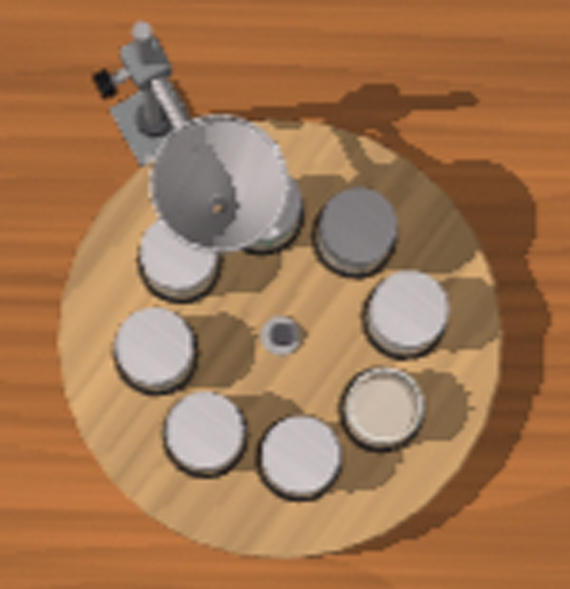

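View pics/c2.png

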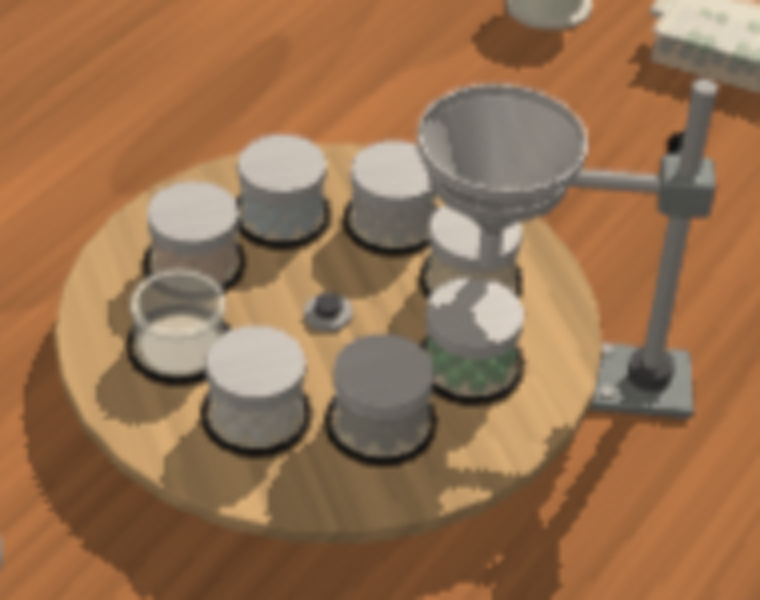

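Both crops show one clear, lidless jar: (365.5,192) in top and (299,241) in scene. The other seven have flat lids. Next I'll measure the jar mouth and the spout from both views.

```bash
python3 - <<'E'
from h import *
P=np.load('pics/topP.npy');z=P[...,2]
hub=np.array([.583,-.0753])
# Funnel rim from depth: points at z .165-.19
m=np.zeros(z.shape,np.uint8);m[105:160,295:352]=((z>.12)&(z<.2))[105:160,295:352]
m=cv2.morphologyEx(m,cv2.MORPH_OPEN,np.ones((7,7)))
cs,_=cv2.findContours(m,0,1);cc=max(cs,key=cv2.contourArea)
print('top funnel ellipse',cv2.fitEllipse(cc), z[m>0].max())
# crops for picking
g=lambda c,s,p:(p[0]/s+c[0],p[1]/s+c[1])
def tri(pa,pb):
    o1,r1=ray('top',*pa);o2,r2=ray('scene',*pb)
    s=np.linalg.lstsq(np.c_[r1,-r2],o2-o1,rcond=None)[0];a=o1+r1*s[0];b=o2+r2*s[1];return (a+b)/2,np.linalg.norm(a-b)
c1=(265,85);c2=(255,160)
f_top=g(c1,3.8,(221,184));f_sc=g(c2,4,(501,137))
j_top=g(c1,3.8,(383,406));j_sc=g(c2,4,(178,304))
h_top=g(c1,3.8,(282,333));h_sc=g(c2,4,(328,306))
print('funnel rim',tri(f_top,f_sc)); print('jar mouth',tri(j_top,j_sc)); print('hubcap',tri(h_top,h_sc))
print('spout in scene', onz('scene',*g(c2,4,(491,258)),.089))
F=onz('top',*f_top,.181);J=onz('top',*j_top,.074)
for n,q in(('F',F),('J',J)):
    w=q[:2]-hub;print(n,q,np.hypot(*w),np.degrees(np.arctan2(w[1],w[0])))
# scene disc ellipse fit check
d=np.load('pics/scene0.npz')['d'];c=camera_model('scene');K=c['camera_matrix'];T=c['cam_to_world']
v,u=np.mgrid[:400,:640];Q=np.stack([(u-K[0,2])/K[0,0]*d,-(v-K[1,2])/K[1,1]*d,-d],-1)@T[:3,:3].T+T[:3,3]
for nm,QQ in(('top',P),('scene',Q)):
    s=(QQ[...,2]>.14)&(abs(QQ[...,0]-.69)<.1)&(abs(QQ[...,1]+.05)<.12)
    zz=QQ[s]; r=zz[(zz[:,2]>.172)&(zz[:,2]<.19)]
    print(nm,len(r),r.mean(0) if len(r) else '')
    A=np.c_[2*r[:,:2],np.ones(len(r))];k=np.ones(len(r),bool)
    for i in range(8):
        t=np.linalg.lstsq(A[k],(r[k,:2]**2).sum(1),rcond=None)[0];R=np.sqrt(t[2]+t[0]**2+t[1]**2);e=np.hypot(*(r[:,:2]-t[:2]).T)-R;k=abs(e)<max(.003,np.std(e))
    print(' rim circle',t[:2],R,k.sum())
    # disc centre via depth
    s=(abs(QQ[...,2]-.036)<.004)&(np.hypot(QQ[...,0]-.583,QQ[...,1]+.0753)<.19)
    dd=QQ[s][:,:2].astype(np.float32);hull=cv2.convexHull(dd)[:,0];print(' disc minEnc',cv2.minEnclosingCircle(dd))
    # things near
    s=(QQ[...,2]>.19)&(QQ[...,0]>.6)&(abs(QQ[...,1])<.2);print(' post top',QQ[s].mean(0),QQ[s][:,2].max(),s.sum())
# lids
s=(abs(z-.081)<.006)&(np.hypot(P[...,0]-.583,P[...,1]+.0753)<.13)
n,l,st,ce=cv2.connectedComponentsWithStats(s.astype(np.uint8))
for i in range(1,n):
    if st[i,4]>60:
        q=P[l==i].mean(0);w=q[:2]-hub;print('lid',q.round(4),np.hypot(*w).round(4),np.degrees(np.arctan2(w[1],w[0])).round(1),st[i,4])
# loose things on bench
for nm,(u,v) in dict(lid=(427,202),reel=(193,200),box=(188,152),red=(396,285)).items():print(nm,P[v,u])
E
```

```text
top funnel ellipse ((322.1529846191406, 133.44337463378906), (33.762733459472656, 36.10081481933594), 62.80384826660156) 0.18548485437691165
funnel rim (array([ 0.65932921, -0.03274199,  0.18000425]), np.float64(0.001400579108787678))
jar mouth (array([ 0.5292544 , -0.14929076,  0.06941514]), np.float64(0.00014456955323536083))
hubcap (array([ 0.58305724, -0.07836971,  0.04440745]), np.float64(0.0003494365362514021))
spout in scene [ 0.65956498 -0.02838264  0.089     ]
F [ 0.65851586 -0.0331615   0.181     ] 0.08647715365880346 29.161891390698752
J [ 0.52868187 -0.14895142  0.074     ] 0.09151497702873176 -126.40887866741353
top 177 [ 0.67273313 -0.02477998  0.17798567]
 rim circle [ 0.66016801 -0.03022198] 0.043436161196340646 163
 disc minEnc ((0.5953605771064758, -0.06757098436355591), 0.1735384613275528)
 post top [0.74445282 0.01974722 0.21628997] 0.22590807661280188 37
scene 387 [ 0.66712453 -0.02615823  0.17788679]
 rim circle [ 0.65986912 -0.03237449] 0.0438303485645253 350
 disc minEnc ((0.596673309803009, -0.07029621303081512), 0.1749851107597351)
 post top [0.74670241 0.01529725 0.21005917] 0.2253777386764777 92
lid [ 0.6558 -0.1271  0.0807] 0.0894 -35.4 315
lid [0.629  0.0012 0.0807] 0.0893 59.0 224
lid [ 0.598  -0.1637  0.0807] 0.0897 -80.4 315
lid [0.5678 0.0133 0.0809] 0.0899 99.8 307
lid [ 0.5095 -0.0235  0.081 ] 0.0899 144.8 321
lid [ 0.4947 -0.0904  0.0807] 0.0896 -170.3 313
lid [ 0.51130633 -0.32396441  0.0117872 ]
reel [0.49833921 0.31309237 0.053646  ]
box [0.63278585 0.33918583 0.03210757]
red [ 0.28162661 -0.24159575  0.0020352 ]
```

drive_tool --motion "0 0 7.5 0 0 0 0; 0 0 7.5 0 0 0 0; 0 0 7.5 0 0 0 0" --newtons 40

```text
clock: 0.48
position: [0.2197, -0.5297, 0.2288]
ee_rot: [-0.003, 1.0, -0.006, -0.001]
contact_force: [-0.2, 0.5, -0.9]
width: 0.0325
```

drive_tool --motion "0 0 0 0.022 -0.05 0.01 0; 0 0 0 0.022 -0.05 0.01 0; 0 0 0 0.022 -0.05 0.01 0; 0 0 0 0.022 -0.05 0.01 0; 0 0 0 0.022 -0.05 0.01 0; 0 0 0 0.022 -0.05 0.01 0; 0 0 0 0.022 -0.05 0.01 0; 0 0 0 0.022 -0.05 0.01 0; 0 0 0 0 0 0 0"

```text
clock: 1.6
position: [0.4052, -0.1205, 0.145]
ee_rot: [-0.003, 1.0, -0.008, -0.001]
contact_force: [-0.1, 0.3, 0.2]
width: -0.0002
```

drive_tool --motion "0 0 0 0.017 -0.037 0.027 0; 0 0 0 0.017 -0.037 0.027 0; 0 0 0 0 0 0 0"

```text
clock: 1.98
position: [0.4422, -0.0475, 0.0907]
ee_rot: [-0.002, 1.0, -0.009, 0.0]
contact_force: [0.2, -0.0, 0.1]
width: -0.0002
```

```bash
cat >> h.py <<'E'
HUB=np.array([.583,-.0753])
def angle(name,prev=None):
    """disc angle from lids seen by scene; prev = predicted angle of open seat (deg)"""
    im,d=save('scene',name);c=camera_model('scene');K=c['camera_matrix'];T=c['cam_to_world']
    v,u=np.mgrid[:400,:640];Q=np.stack([(u-K[0,2])/K[0,0]*d,-(v-K[1,2])/K[1,1]*d,-d],-1)@T[:3,:3].T+T[:3,3]
    s=(abs(Q[...,2]-.081)<.005)&(np.hypot(Q[...,0]-HUB[0],Q[...,1]-HUB[1])<.125)
    s=cv2.morphologyEx(s.astype(np.uint8),cv2.MORPH_OPEN,np.ones((3,3)))
    n,l,st,ce=cv2.connectedComponentsWithStats(s);out=[]
    for i in range(1,n):
        if st[i,4]>90:
            w=Q[l==i].mean(0)[:2]-HUB;out.append((np.degrees(np.arctan2(w[1],w[0])),np.hypot(*w),st[i,4]))
    a=np.array([o[0] for o in out if abs(o[1]-.09)<.004]); n_=np.array([o[2] for o in out if abs(o[1]-.09)<.004])
    ph=np.degrees(np.angle((n_*np.exp(1j*np.radians(a*8))).sum()))/8
    occ=[[round(float(x[0]),1),round(float(x[1]),4),int(x[2])] for x in out]
    print('clock',round(get_state()['clock'],3),'phase mod45',round(ph,2),occ)
    return ph
E
python3 - <<'E'
from h import *
angle('s1'); save('wrist','w1')
E
```

```text
clock 2.025 phase mod45 8.65 [[146.2, 0.0859, 261], [101.1, 0.0833, 246], [-167.5, 0.0903, 292], [51.9, 0.0742, 133], [6.7, 0.0897, 354], [-80.5, 0.0944, 378], [-37.3, 0.0929, 390]]
```

View pics/s1.png

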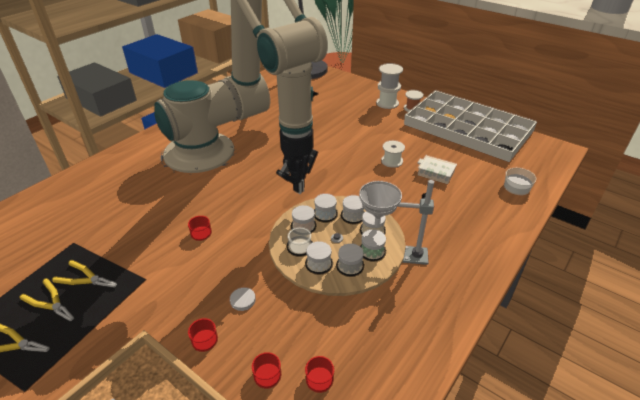

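View pics/w1.png

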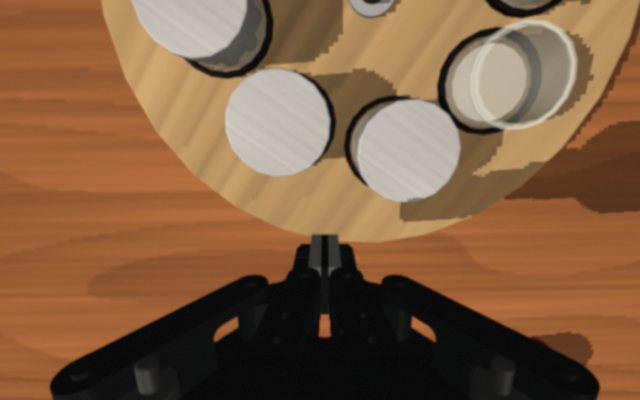

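drive_tool --motion "0 0 0 -0.002 -0.01 0.025 0; 0 0 0 0 0 0.02 0; 0 0 0 0 0 0.006 0; 0 0 0 0 0 0 0"

```text
clock: 2.58
position: [0.4434, -0.0456, 0.0437]
ee_rot: [0.001, 1.0, -0.013, 0.005]
contact_force: [-0.1, 0.2, 0.4]
width: -0.0001
```

drive_tool --motion "0 0 0 0 0 0.003 0; 0 0 0 0 0 0.001 0"

```text
clock: 2.82
position: [0.4445, -0.0468, 0.041]
ee_rot: [0.002, 1.0, -0.014, 0.007]
contact_force: [0.1, 0.1, 0.3]
width: 0.0005
```

```bash
python3 - <<'E'
from h import *
from scipy.optimize import least_squares
d=np.load('pics/s1.npz')['d'];c=camera_model('scene');K=c['camera_matrix'];T=c['cam_to_world']
v,u=np.mgrid[:400,:640];Q=np.stack([(u-K[0,2])/K[0,0]*d,-(v-K[1,2])/K[1,1]*d,-d],-1)@T[:3,:3].T+T[:3,3]
s=(abs(Q[...,2]-.081)<.005)&(np.hypot(Q[...,0]-HUB[0],Q[...,1]-HUB[1])<.125)
s=cv2.morphologyEx(s.astype(np.uint8),cv2.MORPH_OPEN,np.ones((3,3)))
n,l,st,ce=cv2.connectedComponentsWithStats(s)
C=np.array([Q[l==i].mean(0) for i in range(1,n) if st[i,4]>240]);print(C.round(4))
A=np.c_[2*C[:,:2],np.ones(len(C))];t=np.linalg.lstsq(A,(C[:,:2]**2).sum(1),rcond=None)[0];print('hub scene',t[:2],np.sqrt(t[2]+t[0]**2+t[1]**2))
w=C[:,:2]-t[:2];print(np.degrees(np.arctan2(w[:,1],w[:,0])))
P=np.load('pics/topP.npy')
L=np.array([[.6558,-.1271],[.598,-.1637],[.5678,.0133],[.5095,-.0235],[.4947,-.0904]])
A=np.c_[2*L,np.ones(5)];t=np.linalg.lstsq(A,(L**2).sum(1),rcond=None)[0];print('hub top',t[:2],np.sqrt(t[2]+t[0]**2+t[1]**2))
E
```

```text
[[ 0.5116 -0.0275  0.081 ]
 [ 0.5669  0.0064  0.0812]
 [ 0.4949 -0.0949  0.0809]
 [ 0.6721 -0.0649  0.0811]
 [ 0.5985 -0.1684  0.0811]
 [ 0.6569 -0.1317  0.0812]]
hub scene [ 0.58356559 -0.0807587 ] 0.08936089210703893
[ 143.48955887  100.80937671 -170.95439608   10.18628926  -80.32013327
  -34.78105216]
hub top [ 0.58290548 -0.075123  ] 0.08966899532135333
```

drive_tool --motion "0 0 0 -0.002 0 0.004 0; 0 0 0 0 0 0.002 0"

```text
clock: 3.08
position: [0.4425, -0.0467, 0.0359]
ee_rot: [0.002, 1.0, -0.013, 0.007]
contact_force: [-5.3, 1.6, 22.7]
width: 0.0
```

drive_tool --motion "0 0 0 0 0 0.002 0"

```text
clock: 3.2
position: [0.4425, -0.0466, 0.0358]
ee_rot: [0.002, 1.0, -0.013, 0.007]
contact_force: [-7.1, 1.9, 32.9]
width: -0.0002
```

drive_tool --motion "0 0 0 0 0.012 0.0008 0; 0 0 0 0 0.02 0.0008 0; 0 0 0 0 0.024 0.0008 0; 0 0 0 0 0.024 -0.006 0; 0 0 0 0 0.024 -0.02 0; 0 0 0 0 0 -0.01 0"

```text
clock: 3.95
position: [0.4392, -0.152, 0.0724]
ee_rot: [0.002, 1.0, -0.012, 0.007]
contact_force: [0.4, -0.1, 0.2]
width: 0.0
```

```bash
sed -i 's/^HUB=.*/HUB=np.array([.5836,-.0808])/' h.py; python3 - <<'E'
from h import *
p=[angle('f%d'%i) for i in range(2)]
E
```

```text
clock 4.0 phase mod45 14.1 [[148.6, 0.0902, 274], [104.1, 0.0907, 267], [-166.7, 0.0898, 296], [58.9, 0.0779, 133], [-121.2, 0.0889, 347], [14.8, 0.0898, 349], [-30.3, 0.0893, 391]]
clock 4.05 phase mod45 17.57 [[151.8, 0.0911, 270], [107.6, 0.0908, 274], [-163.0, 0.089, 302], [62.2, 0.0778, 131], [18.1, 0.0902, 342], [-117.7, 0.089, 347], [-26.8, 0.0892, 390]]
```

drive_tool --motion "0 0 0 0 -0.022 0.008 0; 0 0 0 0 -0.022 0.01 0; 0 0 0 0 -0.016 0.006 0; 0 0 0 0 0 0 0; 0 0 0 0 0 0 0"

```text
clock: 4.68
position: [0.4383, -0.0852, 0.0458]
ee_rot: [0.0, 1.0, -0.009, 0.005]
contact_force: [-0.4, -0.1, -0.2]
width: -0.0003
```

```bash
python3 - <<'E'
from h import *
p=[angle('g%d'%i) for i in range(2)]
E
```

```text
clock 4.725 phase mod45 16.53 [[151.2, 0.0904, 272], [106.4, 0.091, 274], [-164.0, 0.0889, 301], [61.0, 0.0779, 130], [17.4, 0.0901, 344], [-118.8, 0.0891, 352], [-73.2, 0.0885, 390]]
clock 4.775 phase mod45 19.5 [[109.3, 0.0905, 279], [154.2, 0.09, 272], [63.3, 0.0782, 125], [-160.7, 0.0891, 297], [20.0, 0.0899, 335], [-115.7, 0.0889, 352], [-70.2, 0.0885, 377]]
```

drive_tool --motion "0 0 0 0.002 0 0.0035 0; 0 0 0 0 0 0 0; 0 0 0 0 0 0 0; 0 0 0 0 0 0 0; 0 0 0 0 0 0 0"

```text
clock: 5.4
position: [0.4413, -0.0872, 0.0427]
ee_rot: [0.001, 1.0, -0.011, 0.006]
contact_force: [0.3, 1.2, -0.4]
width: 0.0001
```

```bash
python3 - <<'E'
from h import *
p=[angle('k%d'%i) for i in range(2)]
print(get_state()['position'])
E
```

```text
clock 5.45 phase mod45 11.79 [[146.1, 0.0904, 266], [102.6, 0.0901, 260], [-168.7, 0.0893, 295], [57.4, 0.0777, 136], [-123.6, 0.0889, 350], [-78.2, 0.0889, 383], [-32.7, 0.089, 391]]
clock 5.5 phase mod45 14.21 [[148.6, 0.0904, 277], [104.7, 0.0907, 267], [-166.6, 0.0901, 293], [58.9, 0.0775, 128], [-121.1, 0.0883, 341], [-75.6, 0.089, 378], [-30.0, 0.0892, 389]]
[ 0.44129816 -0.08714281  0.04267763]
```

drive_tool --motion "0 0 0 0 0 0 0; 0 0 0 0 0 0.008 0; 0 0 0 0 0 0.0015 0; 0 0 0 0 0 0.001 0; 0 0 0 0 0 0.001 0"

```text
clock: 6.12
position: [0.4422, -0.0889, 0.036]
ee_rot: [0.003, 1.0, -0.009, 0.008]
contact_force: [-2.1, 0.3, 11.9]
width: -0.0001
```

```bash
python3 - <<'E'
from h import *
p=[angle('m%d'%i) for i in range(2)]
print(get_state()['position'])
im=cv2.imread('pics/m1.png')[160:310,255:445]
cv2.imwrite('pics/m1c.png',cv2.resize(im,None,fx=4,fy=4,interpolation=2))
E
```

```text
clock 6.175 phase mod45 -16.7 [[118.2, 0.0908, 274], [162.5, 0.0905, 276], [74.5, 0.0784, 125], [-152.5, 0.0893, 312], [-106.9, 0.089, 353], [-16.0, 0.0891, 378], [-61.0, 0.0888, 389]]
clock 6.225 phase mod45 -16.73 [[118.3, 0.0911, 273], [162.2, 0.0896, 270], [72.9, 0.0783, 134], [-152.5, 0.0895, 308], [-106.9, 0.0888, 365], [-16.0, 0.0892, 376], [-61.0, 0.0888, 384]]
[ 0.44217135 -0.08886108  0.03597517]
```

View pics/m1c.png

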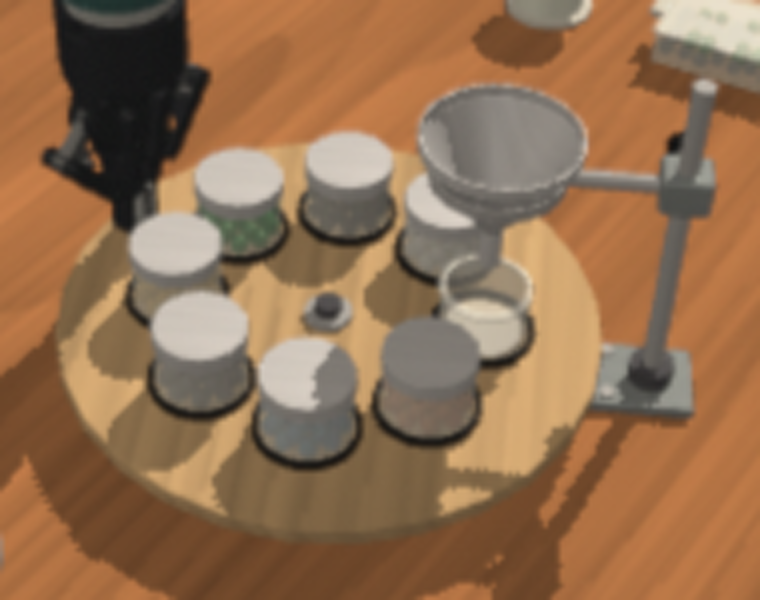

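```bash
python3 - <<'E'
from h import *
im=cv2.imread('pics/m1.png')[205:260,350:400]
cv2.imwrite('pics/m2c.png',cv2.resize(im,None,fx=10,fy=10,interpolation=2))
im,d=save('top','t2')
cv2.imwrite('pics/t2c.png',cv2.resize(cv2.imread('pics/t2.png')[85:240,265:415],None,fx=3.8,fy=3.8,interpolation=2))
E
```

```text
(no output)
```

View pics/m2c.png

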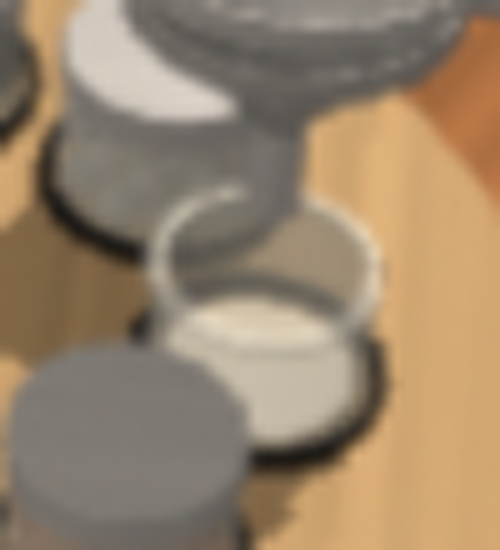

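View pics/t2c.png

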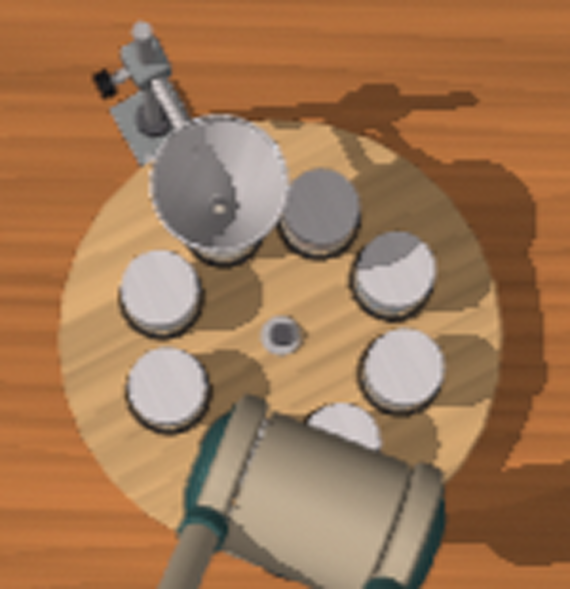

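```bash
python3 - <<'E'
from h import *
M=onz('scene',376.5,231.8,.074);print('mouth',M,np.hypot(*(M[:2]-HUB)),np.degrees(np.arctan2(*(M[:2]-HUB)[::-1])))
print('mouth raised to .089 projects',proj('scene',[M[0],M[1],.089]))
for v in(225,226,227,228):
    S=onz('scene',376.9,v,.089);w=S[:2]-HUB;print(v,S,np.hypot(*w),np.degrees(np.arctan2(w[1],w[0])),np.hypot(*(S-M)[:2]))
# for r=.09 at which angle -> pixel
for a in(26,28,30,32,34):print(a,proj('scene',[HUB[0]+.09*np.cos(np.radians(a)),HUB[1]+.09*np.sin(np.radians(a)),.089]))
# lids in top now
P=None
d=np.load('pics/t2.npz')['d'];c=camera_model('top');K=c['camera_matrix'];T=c['cam_to_world']
v,u=np.mgrid[:400,:640];P=np.stack([(u-K[0,2])/K[0,0]*d,-(v-K[1,2])/K[1,1]*d,-d],-1)@T[:3,:3].T+T[:3,3]
s=(abs(P[...,2]-.081)<.006)&(np.hypot(P[...,0]-.583,P[...,1]+.0753)<.13)
n,l,st,ce=cv2.connectedComponentsWithStats(s.astype(np.uint8))
for i in range(1,n):
    if st[i,4]>280:
        w=P[l==i].mean(0)[:2]-[.5829,-.0751];print('lid',np.degrees(np.arctan2(w[1],w[0])).round(1),st[i,4])
E
```

```text
mouth [ 0.66260299 -0.03634296  0.074     ] 0.09065264130525273 29.367592358683662
mouth raised to .089 projects [377.01231639 226.98863516]
225 [ 0.65891928 -0.0309502   0.089     ] 0.09032162361203279 33.49844266633629 0.006530815776592436
226 [ 0.66067499 -0.03374556  0.089     ] 0.09030323352343879 31.404151569998 0.0032347588569910843
227 [ 0.66242227 -0.0365275   0.089     ] 0.09040467162086806 29.32183373795303 0.00025829478865864843
228 [ 0.66416119 -0.03929612  0.089     ] 0.09062382195736281 27.256826442695044 0.003339031194757988
26 [376.53604523 228.56431955]
28 [376.66271055 227.61247845]
30 [376.73993981 226.65951334]
32 [376.7679742  225.70662328]
34 [376.74711577 224.75499101]
lid -16.9 309
lid -61.9 313
lid 73.4 312
lid -106.7 322
lid 118.6 313
```

The jar mouth and spout agree to about 4 mm in both views, and the disc is held still with 12 N. I'll lift the finger away now.

drive_tool --motion "0 0 0 0 0 -0.012 0; 0 0 0 -0.01 0 -0.03 0; 0 0 0 -0.03 0 -0.04 0; 0 0 0 -0.03 0 -0.03 0; 0 0 0 -0.03 0 0 0; 0 0 0 0 0 0 0; 0 0 0 0 0 0 0"

```text
clock: 7.15
position: [0.3394, -0.0867, 0.1505]
ee_rot: [0.004, 1.0, -0.009, 0.009]
contact_force: [1.3, 0.6, 0.1]
width: -0.0002
```

```bash
python3 - <<'E'
from h import *
p=[angle('z%d'%i) for i in range(2)]
im=cv2.imread('pics/z1.png')[190:270,330:430]
cv2.imwrite('pics/z1c.png',cv2.resize(im,None,fx=7,fy=7,interpolation=2))
save('top','t3')
s=get_state();print(s['position'],s['contact_force'])
d=np.load('pics/t3.npz')['d'];c=camera_model('top');K=c['camera_matrix'];T=c['cam_to_world']
v,u=np.mgrid[:400,:640];P=np.stack([(u-K[0,2])/K[0,0]*d,-(v-K[1,2])/K[1,1]*d,-d],-1)@T[:3,:3].T+T[:3,3]
sm=(abs(P[...,2]-.081)<.006)&(np.hypot(P[...,0]-.583,P[...,1]+.0753)<.13)
n,l,st,ce=cv2.connectedComponentsWithStats(sm.astype(np.uint8))
for i in range(1,n):
    if st[i,4]>280:
        w=P[l==i].mean(0)[:2]-[.5829,-.0751];print('lid',np.degrees(np.arctan2(w[1],w[0])).round(1))
E
```

```text
clock 7.2 phase mod45 -17.42 [[117.6, 0.0907, 274], [161.9, 0.091, 274], [72.4, 0.0784, 134], [-153.0, 0.0886, 312], [-107.9, 0.0882, 347], [-16.5, 0.0892, 372], [-61.9, 0.089, 394]]
clock 7.25 phase mod45 -17.4 [[117.4, 0.0908, 277], [162.1, 0.091, 275], [72.3, 0.0783, 134], [-153.0, 0.0892, 313], [-107.5, 0.0886, 362], [-16.8, 0.0892, 366], [-61.9, 0.0887, 389]]
[ 0.33921126 -0.08647879  0.1500252 ] [-0.14537879 -0.6481302  -0.58433691]
lid -17.5
lid -62.4
lid 72.6
lid -107.4
lid 118.2
lid -152.1
lid 163.2
```

View pics/z1c.png

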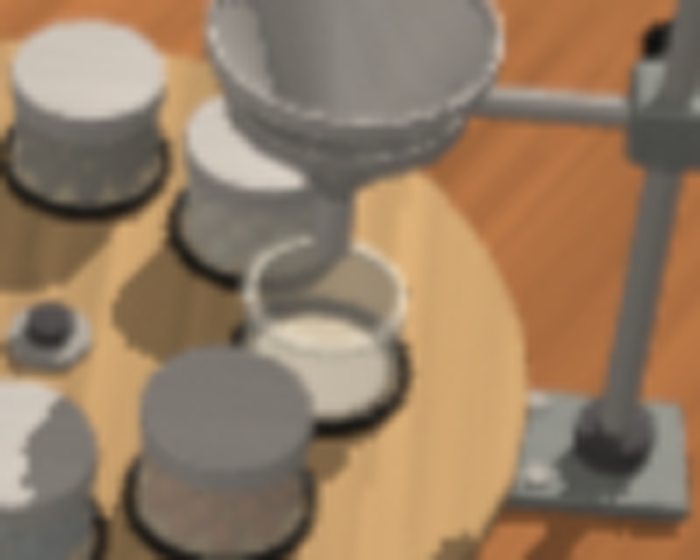

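```bash
python3 - <<'E'
from h import *
d=np.load('pics/z1.npz')['d'];c=camera_model('scene');K=c['camera_matrix'];T=c['cam_to_world']
v,u=np.mgrid[:400,:640];Q=np.stack([(u-K[0,2])/K[0,0]*d,-(v-K[1,2])/K[1,1]*d,-d],-1)@T[:3,:3].T+T[:3,3]
a=np.degrees(np.arctan2(Q[...,1]-HUB[1],Q[...,0]-HUB[0]));r=np.hypot(Q[...,0]-HUB[0],Q[...,1]-HUB[1])
view=T[:2,3]-[.66,-.03];view/=np.hypot(*view)
for lo,hi in((.087,.093),(.093,.1),(.1,.107),(.107,.115)):
    s=(Q[...,2]>lo)&(Q[...,2]<hi)&(r<.12)&(abs(a-30)<20)
    m=Q[s].mean(0)[:2]-view*.005; w=m-HUB
    print(lo,s.sum(),u[s].mean(),v[s].mean(),np.hypot(*w).round(4),np.degrees(np.arctan2(w[1],w[0])).round(1))
for lo,hi in((.05,.09),(.09,.14),(.17,.22)):
    s=(Q[...,2]>lo)&(Q[...,2]<hi)&(abs(r-.19)<.012)&(abs(a-30)<8)
    m=Q[s].mean(0)[:2]-view*.0047; w=m-HUB
    print('post',lo,s.sum(),np.hypot(*w).round(4),np.degrees(np.arctan2(w[1],w[0])).round(1))
print(Q[227:234,376,:].round(3))
E
```

```text
0.087 4 376.75 226.0 0.0902 33.2
0.093 12 377.1666666666667 224.41666666666666 0.0907 32.9
0.1 15 377.3333333333333 222.13333333333333 0.0905 32.8
0.107 16 377.375 219.5 0.09 33.0
post 0.05 70 0.1897 31.8
post 0.09 90 0.1896 31.7
post 0.17 112 0.1896 31.8
[[ 0.649 -0.017  0.067]
 [ 0.65  -0.016  0.063]
 [ 0.647 -0.012  0.055]
 [ 0.65  -0.016  0.057]
 [ 0.649 -0.014  0.052]
 [ 0.65  -0.014  0.049]
 [ 0.649 -0.013  0.045]]
```

The disc settled at a seat angle of 27.6° in both views. The spout reads 30° from top and 32–33° from scene, so the miss is about 4–8 mm. There's plenty of time, so I'll nudge it about 3° counter-clockwise.

drive_tool --motion "0 0 0 0.035 0 0.01 0; 0 0 0 0.035 0 0.03 0; 0 0 0 0.031 0 0.03 0; 0 0 0 0 0 0.03 0; 0 0 0 0 0 0.003 0; 0 0 0 0 0 0 0"

```text
clock: 8.05
position: [0.4505, -0.0896, 0.0443]
ee_rot: [0.004, 1.0, -0.008, 0.009]
contact_force: [0.9, -0.2, 1.4]
width: 0.0004
```

drive_tool --motion "0 0 0 -0.009 0 0.001 0; 0 0 0 -0.001 0 0.003 0; 0 0 0 0 0 0 0"

```text
clock: 8.43
position: [0.4406, -0.0899, 0.0423]
ee_rot: [0.004, 1.0, -0.008, 0.011]
contact_force: [0.2, 0.7, 0.4]
width: 0.0003
```

drive_tool --motion "0 0 0 0 0 0.007 0; 0 0 0 0 0 0.001 0; 0 0 0 0 0.004 0.0008 0; 0 0 0 0 0.004 0.0008 0; 0 0 0 0 0 0.0008 0; 0 0 0 0 0 0.0008 0; 0 0 0 0 0 0.0008 0"

```text
clock: 9.3
position: [0.4428, -0.1008, 0.0361]
ee_rot: [0.007, 1.0, -0.007, 0.014]
contact_force: [-2.5, 0.6, 9.8]
width: -0.0
```

```bash
python3 - <<'E'
from h import *
p=[angle('n%d'%i) for i in range(2)]
E
```

```text
clock 9.35 phase mod45 -13.02 [[121.7, 0.0908, 270], [166.7, 0.0906, 270], [78.6, 0.0785, 130], [-148.6, 0.0892, 315], [-103.0, 0.0884, 359], [-12.4, 0.0891, 377], [-57.8, 0.0888, 391]]
clock 9.4 phase mod45 -13.1 [[121.7, 0.0911, 268], [166.3, 0.09, 282], [78.9, 0.0788, 134], [-148.5, 0.0894, 321], [-103.1, 0.0884, 360], [-12.4, 0.0891, 381], [-57.8, 0.0886, 384]]
```

drive_tool --motion "0 0 0 0 0 -0.012 0; 0 0 0 -0.01 0 -0.03 0; 0 0 0 -0.03 0 -0.04 0; 0 0 0 -0.03 0 -0.03 0; 0 0 0 -0.03 0 0 0; 0 0 0 0 0 0 0; 0 0 0 0 0 0 0; 0 0 0 0 0 0 0"

```text
clock: 10.4
position: [0.3403, -0.0988, 0.1508]
ee_rot: [0.009, 1.0, -0.007, 0.017]
contact_force: [0.4, 0.3, -0.0]
width: -0.0001
```

```bash
python3 - <<'E'
from h import *
angle('y0');angle('y1');angle('y2');s=get_state();print(s['position'],s['contact_force'],abs(s['qd']).max())
im=cv2.imread('pics/y2.png')[190:270,330:430]
cv2.imwrite('pics/y2c.png',cv2.resize(im,None,fx=7,fy=7,interpolation=2))
E
```

```text
clock 10.45 phase mod45 -13.57 [[121.2, 0.0908, 273], [165.9, 0.0904, 274], [78.4, 0.0788, 135], [-149.0, 0.0892, 317], [-103.8, 0.0883, 361], [-12.8, 0.0894, 376], [-58.3, 0.0885, 392]]
clock 10.5 phase mod45 -13.58 [[121.3, 0.091, 264], [165.9, 0.0901, 284], [78.1, 0.079, 138], [-149.0, 0.0896, 306], [-103.6, 0.0887, 370], [-13.3, 0.0893, 369], [-58.1, 0.0885, 389]]
clock 10.55 phase mod45 -13.66 [[121.6, 0.0914, 260], [165.8, 0.0903, 279], [78.1, 0.0785, 133], [-149.4, 0.0893, 305], [-103.8, 0.0886, 369], [-13.2, 0.0892, 379], [-58.2, 0.0887, 393]]
[ 0.34016275 -0.09876828  0.15060413] [-0.28676086  0.339123   -0.62964901] 0.005779685726778636
```

View pics/y2c.png

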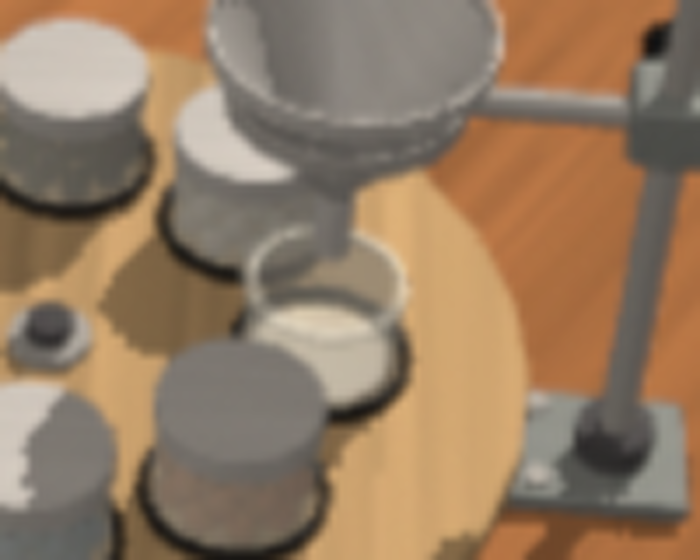

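The spout tip at crop (333,247) now lies over the jar mouth, whose centre is at (326,287). Allowing for the 15 mm height difference, the offset is about 3 mm, and the disc is at rest.

```bash
python3 -c "
from rig import *
print(sign_off())"
```

```text
the job is handed in; nothing more can be done
None
```

The open jar is under the funnel, the finger is clear, and the job was handed in at about 10.5 s. The interface gives no verdict, so I can't confirm that it passed.

- **Flick:** I drove the rim counter-clockwise with the shut fingertips. The disc ran free at about 1.2 rad/s, and the jar came into the funnel zone untouched at about 0.85 rad/s.
- **Brake:** Pressing the rim with about 12 N stopped the disc with the jar 2–5° short of the spout. After I lifted the finger it sat 4–8 mm off by my measurements, inside the 12 mm limit.
- **Nudge:** I nudged the rim about 4° further and held it with about 10 N. I then moved the finger clear.

**Last checks:**
- The disc is at rest: three pictures in a row agree to 0.1°.
- The jar is upright in its seat, at 31.4° round from the world x axis. The mouth is about 3 mm off the spout's axis.
- The wrist force is near zero.

**Disagreements between the cameras:**
- The spout's direction came out at about 30° in the top view and 32–33° in the scene view.
- The hub's position differed by about 5.6 mm between the two, more than the stated 2 mm calibration. I aimed between the two directions, so either reading leaves the jar within the 12 mm limit.

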